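Square up a pile of parts cartons at the packing bench

ROBOT

A 6-joint arm with a two-finger parallel gripper is mounted at the origin on the work surface. World frame = base frame: x ahead of the robot, y to its left, z up, the work surface at z = 0. Lengths are in mm, angles in rad, forces in N, time in s.
With the tool pointing down it reaches from about 300 to 825 mm from the base axis. Payload 5.4 kg.
Tool frame: the origin (TCP) lies on the mounting face of the last link; the fingertips stand 190 mm ahead of it and the grasp point (between the pads) lies 171 mm ahead of it; z points along the fingers, y is the line along which they close (so a half turn about z gives the same grasp; the last joint's range is limited). The gripper opens to 92 mm and grips with 3 to 60 N. Pads are 20 mm wide; open, the fingers measure 128 mm over their backs; the gripper's body (75 mm by 189 mm) begins 69 mm behind the grasp point.
Start: joints at [0.986, 0.158, 1.597, -0, 1.386, -0.21], TCP at [210.509, 535.064, 404.701] pointing down, gripper open.
Joint ranges: [-2.91, 2.91], [-0.94, 2.29], [0.18, 2.7], [-1.29, 4.43], [0.17, 2.64], [-3, 3]. Speed limits (rad/s): [2.57, 2.57, 3.14, 3.14, 3.14, 3.14].

INTERFACE

Orientations are given as [roll, pitch, yaw] about the fixed x, y, z axes, in that order (R = Rz(yaw) Ry(pitch) Rx(roll)).
In Python, from plant import robot gives the robot as it stands.
- The arm moves only by the tool jog_arm, never from a script. Its argument "plan" is a list of rows, each a list of 3 entries, a list of its own where there are three numbers: the closure, from 0 (fully open) to 1 (shut), then the shift along the tool's x, y, z scaled (see below), then the turn about the tool's z scaled (see below). A call has 1 to 8 rows; each row shifts and turns the commanded pose from where the row before left it, along the tool's axes as they then stand; what a row does not reach is not made up. The controller multiplies each number of a shift by 0.04 m and each number of a turn by pi rad. A row lasts 1/12 s, in which the tool goes at most 41.7 mm and 7.16 degrees, less where a joint would pass 70% of its speed; a pose out of reach is approached as far as the arm can. A call with a number of a shift or a turn outside -1 to 1 is refused whole. A call with a gripper value outside its range is refused whole. The fingers move at their own pace and stop on an object; "force" is the grip in N (left out, the last holds). Time passes only in rows, so rows that do not move let the fingers close. It gives the time, the measured TCP pose, the force, the opening and the grip force at its end, in the units of the state.
- robot.read_state(): the state, without advancing time (a new reading comes with each control period).
- robot.grab_frame(name): name is "scene" or "top"; returns the picture (400x640x3 uint8, red, green, blue); there is no depth.
- robot.camera_params(name): a dict with "intrinsics" (3x3 intrinsics, pixels), "origin" and "attitude" of the camera in the world. Camera axes: x right, y down, z forward; pixel columns grow to the right and rows downward; lengths in mm; the calibration is good to about 2 mm. A picture is of the moment at which its call begins. camera_params takes no time and is no camera call.
- robot.sign_off(): hands the job in; it is judged then, once.
The state is a dict: "time_s": time; "qpos": joint angles; "qvel": joint speeds; "joint_efforts": joint torques, N m; "tool_pos": TCP position; "tool_rot": TCP orientation; "force": force on the tool from outside, world axes, zero at the start; "torque": the same for the moment, N m; "opening": finger opening in mm; "finger_force": force on a finger pad.
Only numpy, scipy, OpenCV 4.12 (cv2) and the standard library are available. Lean on these libraries where they do the work, as an engineer would, in place of code of your own. Each camera call takes 0.05 s, during which the arm holds its last target. There are 200 camera calls.

TASK

Push the purple-banded carton that lies askew on the grey squaring board until it is home against both the end stop and the side stops. Then set the green-banded carton squarely on top of it, and after that the orange-banded one on top of the green, so that the three make one straight pile still home against the stops; set the cartons down without dropping them. Leave the tape dispenser, the label roll and the bottle where they are.

Things in the scene. Friction and masses are not known exactly. Their poses are not given: they have to be found in the camera images.
- board: fixed grey board, 240 x 190 x 12 mm (x, y, z), origin at the centre of its underside. Yellow stops rise 16 mm above its top: an end stop, 70 mm long in y about y = +38 mm, its face at x = +95 mm (looking to -x), and two side stops, 14 mm long in x, at x = -16 and +76 mm, faces at y = +70 mm (looking to -y); the 78 mm gap between them leaves room for a finger
- home (a point): point on the upper face of the board, at (30, 38, 12) mm in the board's frame, with the board's axes: the purple carton's origin lies here when it is home against both the end stop (65 mm off along x) and the side stops (32 mm off along y), long side along x
- purple_carton: white rigid flat carton with a broad purple band round its middle, 130 x 64 x 28 mm (x, y, z), about 0.25 kg, lying loose and askew on the board, clear of the stops. Origin: centre of its underside; x along its length, z up; looks the same turned half round.
- green_carton: white rigid flat carton with a broad green band round its middle, 130 x 64 x 28 mm (x, y, z), about 0.25 kg, lying loose on the bench. Origin: centre of its underside; x along its length, z up; looks the same turned half round.
- orange_carton: white rigid flat carton with a broad orange band round its middle, 130 x 64 x 28 mm (x, y, z), about 0.25 kg, lying loose on the bench. Origin: centre of its underside; x along its length, z up; looks the same turned half round.
- tape_gun: bystander: red hand tape dispenser lying on the far part of the bench, about 205 mm long in its y, 100 mm wide and 58 mm high; origin under its middle. Leave alone
- label_roll: bystander: white roll of labels standing on its end, 100 mm across, 70 mm high, with a 40 mm bore; origin at the centre of its underside. Leave alone
- spray: bystander: white bottle with a blue cap, 68 mm across, 170 mm high, beyond the board on the robot's left; origin at the centre of its underside. Leave alone
There are look-alikes about, which are no part of the job. Leave any brown or yellow look-alike of the orange_carton alone.

How it is judged:
By the outcome, as a careful person would: the job done as asked, in the order asked, and still so for the second after the job is handed in, with the robot touching nothing.
It also fails if it takes over 72 s, if anything falls off the work surface, if the arm or the gripper's body presses on something with over 40 N, if the wrist force passes 120 N, or if a joint passes its speed limit or range.

## Working session

There is one attempt and no reset: what is moved stays moved. The work goes in short steps, Python scripts to look and compute and a tool call to move; the robot and the scene stay as the last step left them, time stands still between calls to the robot, and variables do not carry over. Pictures are saved under pics/ and viewed, at most 10 in all, crops included, and the job is handed in when it is done.

Besides the shell and the picture viewer there is one more tool, called after "Emit:" as name(argument=value, ...), one argument or row to a line, values as JSON. jog_arm: Moves the arm, as the interface text tells. Shifts and turns lie within -1 to 1; 1 stands for 0.04 m of shift or pi rad of turn. Its arguments: {"type":"object","properties":{"plan":{"type":"array"},"force":{"type":"number"}},"required":["plan"]}

```bash
mkdir -p pics; ls
python3 - <<'E'
from plant import robot
import cv2,numpy as np
np.set_printoptions(precision=4,suppress=True)
for n in("scene","top"):
    f=robot.grab_frame(n); cv2.imwrite(f"pics/{n}0.png",f[:,:,::-1]); p=robot.camera_params(n); print(n,p)
print(robot.read_state())
E
```

```text
pics
scene {'intrinsics': array([[366.0656,   0.    , 328.171 ],
       [  0.    , 366.0656, 202.7072],
       [  0.    ,   0.    ,   1.    ]]), 'origin': array([1283.3189,  471.0407,  765.5917]), 'attitude': array([-2.3047, -0.0159,  2.0912])}
top {'intrinsics': array([[464.1078,   0.    , 317.7146],
       [  0.    , 464.1078, 193.3598],
       [  0.    ,   0.    ,   1.    ]]), 'origin': array([ 280.0299,   77.1669, 1522.7435]), 'attitude': array([-2.9299, -0.0009, -1.5319])}
{'time_s': 0.1, 'qpos': array([ 0.9859,  0.159 ,  1.5981, -0.    ,  1.3862, -0.2101]), 'qvel': array([ 0.0008, -0.0007, -0.0051,  0.    , -0.001 ,  0.0018]), 'joint_efforts': array([ -0.0006, -38.6505, -32.2959,   0.0703,   0.034 ,  -0.0001]), 'tool_pos': array([210.3827, 534.8644, 403.8216]), 'tool_rot': array([-3.1399, -0.0003,  2.7668]), 'force': array([ 0.9092,  0.3179, -0.6051]), 'torque': array([-0.0313,  0.0091,  0.0033]), 'finger_force': 0.0, 'opening': 92.25633897151465}
```

View pics/scene0.png

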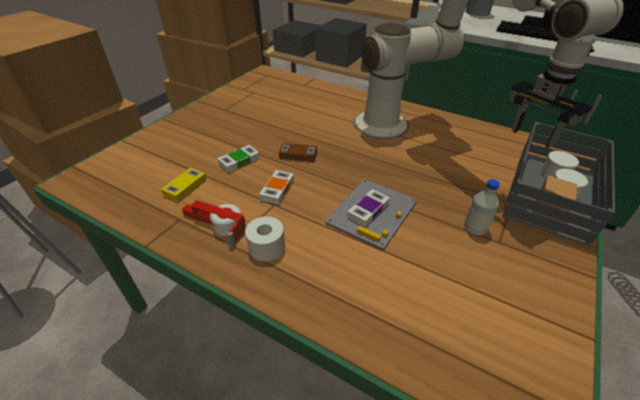

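View pics/top0.png

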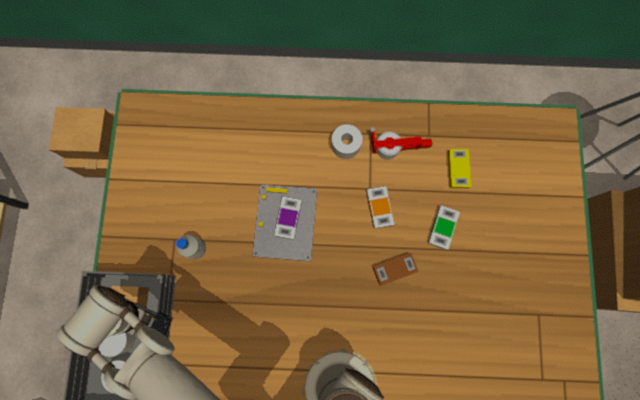

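The orange band is at top (381,207) / scene (277,187). It could be confused with:
- the brown carton at top (395,268)
- the yellow carton at top (459,168)
- the orange block in the crate at scene (560,187)

I choose the white carton with the orange band. Green is at top (445,227) and purple is on the board at top (288,217). Next is a close crop to check the choice.

Run:
```python
import cv2,numpy as np
t=cv2.imread("pics/top0.png");s=cv2.imread("pics/scene0.png")
def c(im,u,v,w=50,h=37): return cv2.resize(im[v-h:v+h,u-w:u+w],(400,296),interpolation=cv2.INTER_NEAREST)
a=np.vstack([np.hstack([c(t,285,222,54,40),c(s,372,212,50,37)]),np.hstack([c(t,413,218,54,40),c(s,258,172,50,37)])])
cv2.imwrite("pics/crop0.png",a)
```

```text
(no output)
```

View pics/crop0.png

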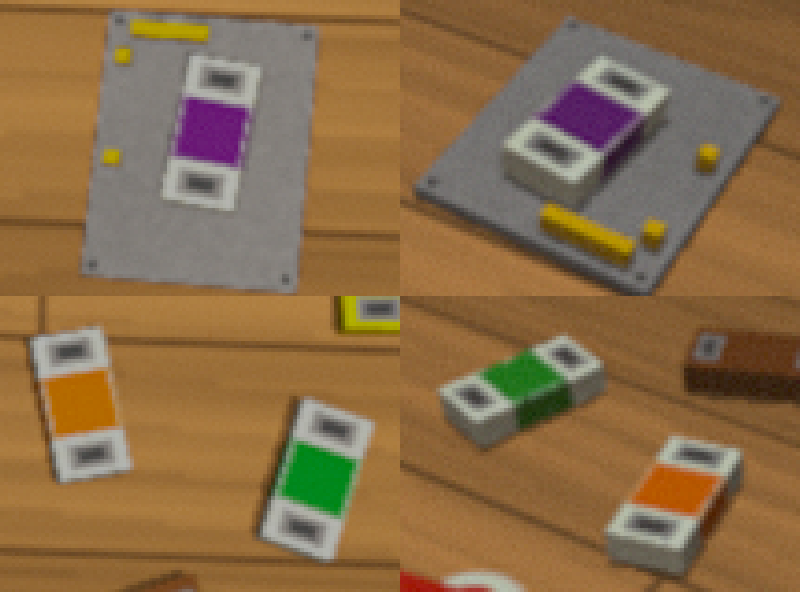

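The crop confirms all three. Top left shows purple askew on the board with the end stop at the far (+x) side and the side stops on the left (+y). Bottom row shows orange (left) and green, both white with a coloured band. Next I measure them.

```bash
cat > h.py <<'E'
from plant import robot
import cv2,numpy as np
from scipy.spatial.transform import Rotation as Ro
np.set_printoptions(precision=2,suppress=True)
def ray(name,px,z):
    p=robot.camera_params(name); R=Ro.from_euler('xyz',p["attitude"]).as_matrix()
    px=np.atleast_2d(np.asarray(px,float)); o=np.asarray(p["origin"])
    d=np.c_[px,np.ones(len(px))]@np.linalg.inv(np.asarray(p["intrinsics"])).T@R.T
    return (o+d*((z-o[2])/d[:,2:]))[:,:2]
HUE=dict(purple=(140,160),green=(50,75),orange=(8,20))
ROI=dict(top=dict(purple=(250,180,320,265),green=(420,195,470,255),orange=(360,180,402,235)),
  scene=dict(purple=(330,180,412,245),green=(212,140,266,176),orange=(255,165,300,210)))
S=4
def crop(name,f,roi):
    x0,y0,x1,y1=roi
    c=cv2.resize(cv2.cvtColor(f,cv2.COLOR_RGB2BGR)[y0:y1,x0:x1],None,fx=S,fy=S,interpolation=cv2.INTER_CUBIC)
    return c,cv2.cvtColor(c,cv2.COLOR_BGR2HSV),np.array([x0,y0])
def topx(pts,o): return (np.asarray(pts,float)+.5)/S-.5+o
def rect(w):
    (c,(a,b),_)=r=cv2.minAreaRect(w.astype(np.float32)); q=cv2.boxPoints(r)
    e=[q[1]-q[0],q[2]-q[1]]; l=max(e,key=np.linalg.norm); th=np.arctan2(l[1],l[0])
    return np.array(c),max(a,b),min(a,b),np.degrees((th+np.pi/2)%np.pi-np.pi/2)
def big(m):
    return max(cv2.findContours(m.astype(np.uint8),cv2.RETR_EXTERNAL,cv2.CHAIN_APPROX_NONE)[0],key=cv2.contourArea)[:,0]
def band(h,col,sv=(120,50)):
    lo,hi=HUE[col]; return (h[...,0]>=lo)&(h[...,0]<=hi)&(h[...,1]>sv[0])&(h[...,2]>sv[1])
def cen(k):
    m=cv2.moments(k.reshape(-1,1,2)); return np.array([m['m10'],m['m01']])/m['m00']
E
python3 - <<'E'
from h import *
f=cv2.imread("pics/top0.png")[:,:,::-1]; g=cv2.imread("pics/scene0.png")[:,:,::-1]
for col,z in(("purple",40),("green",28),("orange",28)):
    c,h,o=crop("top",f,ROI["top"][col]); b=band(h,col,(190,60) if col=="orange" else (120,50))
    white=(h[...,1]<60)&(h[...,2]>(165 if col=="purple" else 120))
    k=big(cv2.morphologyEx((white|b).astype(np.uint8),cv2.MORPH_CLOSE,np.ones((7,7))))
    print(col,"rect",*rect(ray("top",topx(k,o),z)),"band",rect(ray("top",topx(big(b),o),z)),"cen",ray("top",topx(cen(big(b)),o),z))
    c,h,o=crop("scene",g,ROI["scene"][col]); vth={"purple":90,"green":110,"orange":200}[col]
    b=band(h,col,(120,vth)); k=big(b); print("  V of band",np.percentile(h[...,2][band(h,col)],[5,25,50,75,95]),"scene band",rect(ray("scene",topx(k,o),z)))
c,h,o=crop("top",f,ROI["top"]["purple"])
c,h,o=crop("top",f,(245,178,325,267))
k=big(cv2.morphologyEx(((h[...,1]<60)|band(h,"purple")).astype(np.uint8),cv2.MORPH_OPEN,np.ones((9,9))))
print("board",rect(ray("top",topx(k,o),12)))
y=((h[...,0]>22)&(h[...,0]<32)&(h[...,1]>190)&(h[...,2]>120)).astype(np.uint8)
for q in cv2.findContours(y,0,cv2.CHAIN_APPROX_NONE)[0]:
    if cv2.contourArea(q)>60: print("stop",rect(ray("top",topx(q[:,0],o),28)),topx(cen(q),o))
c,h,o=crop("scene",g,(325,175,420,250))
k=big(cv2.morphologyEx(((h[...,1]<60)).astype(np.uint8),cv2.MORPH_OPEN,np.ones((9,9))))
print("board scene",rect(ray("scene",topx(k,o),12)))
y=((h[...,0]>20)&(h[...,0]<32)&(h[...,1]>190)&(h[...,2]>150)).astype(np.uint8)
for q in cv2.findContours(y,0,cv2.CHAIN_APPROX_NONE)[0]:
    if cv2.contourArea(q)>60: print("stop sc",rect(ray("scene",topx(q[:,0],o),28)),topx(cen(q),o))
E
```

```text
purple rect [516.55 182.88] 127.6493148803711 61.41265869140625 -8.439449 band (array([516.89, 182.52]), 54.45869064331055, 50.093807220458984, np.float32(81.73505)) cen [[516.74 182.68]]
  V of band [ 96.  98. 100. 101. 105.] scene band (array([521.36, 185.4 ]), 54.045387268066406, 48.28458786010742, np.float32(81.534485))
green rect [ 505.68 -325.51] 133.20924377441406 65.65316772460938 -17.841055 band (array([ 507.04, -326.2 ]), 56.03863525390625, 51.503273010253906, np.float32(72.138)) cen [[ 506.56 -326.57]]
  V of band [ 66.75 114.   116.   118.   124.  ] scene band (array([ 511.84, -321.1 ]), 58.076663970947266, 49.967567443847656, np.float32(72.096664))
orange rect [ 564.95 -115.01] 133.935302734375 71.95958709716797 11.936144 band (array([ 566.3 , -118.38]), 55.36100387573242, 50.75341796875, np.float32(-77.72003)) cen [[ 565.97 -118.35]]Traceback (most recent call last):
  File "<stdin>", line 9, in <module>
  File "h.py", line 24, in big
    return max(cv2.findContours(m.astype(np.uint8),cv2.RETR_EXTERNAL,cv2.CHAIN_APPROX_NONE)[0],key=cv2.contourArea)[:,0]
           ~~~^^^^^^^^^^^^^^^^^^^^^^^^^^^^^^^^^^^^^^^^^^^^^^^^^^^^^^^^^^^^^^^^^^^^^^^^^^^^^^^^^^^^^^^^^^^^^^^^^^^^^
ValueError: max() iterable argument is empty
```

Run:
```python
from h import *
f=cv2.imread("pics/top0.png")[:,:,::-1]; g=cv2.imread("pics/scene0.png")[:,:,::-1]
c,h,o=crop("scene",g,ROI["scene"]["orange"]); b=band(h,"orange",(205,100)); print(np.percentile(h[...,2][b],[5,25,50,75,95]))
b=band(h,"orange",(205,np.percentile(h[...,2][b],60)*.85)); print("scene orange",rect(ray("scene",topx(big(b),o),28)))
c,h,o=crop("top",f,(245,178,325,267))
k=big(cv2.morphologyEx(((h[...,1]<60)|band(h,"purple")).astype(np.uint8),cv2.MORPH_OPEN,np.ones((9,9))))
print("board",rect(ray("top",topx(k,o),12)))
y=((h[...,0]>20)&(h[...,0]<32)&(h[...,1]>190)&(h[...,2]>120)).astype(np.uint8)
for q in cv2.findContours(y,0,cv2.CHAIN_APPROX_NONE)[0]:
    if cv2.contourArea(q)>60: print("stop",rect(ray("top",topx(q[:,0],o),28)),topx(cen(q),o))
c,h,o=crop("scene",g,(325,175,420,250))
k=big(cv2.morphologyEx(((h[...,1]<60)).astype(np.uint8),cv2.MORPH_OPEN,np.ones((9,9))))
print("board scene",rect(ray("scene",topx(k,o),12)))
y=((h[...,0]>20)&(h[...,0]<32)&(h[...,1]>190)&(h[...,2]>150)).astype(np.uint8)
for q in cv2.findContours(y,0,cv2.CHAIN_APPROX_NONE)[0]:
    if cv2.contourArea(q)>60: print("stop sc",rect(ray("scene",topx(q[:,0],o),28)),topx(cen(q),o))
```

```text
[180. 182. 183. 184. 185.]
scene orange (array([ 570.82, -113.75]), 53.62694549560547, 46.03252410888672, np.float32(-77.98347))
board (array([505.73, 192.86]), 240.21005249023438, 189.395751953125, np.float32(-2.5428998))
stop (array([492.57, 270.07]), 12.282057762145996, 11.465590476989746, np.float32(-87.76516)) [260.58 223.89]
stop (array([584.05, 265.71]), 13.43902587890625, 11.611440658569336, np.float32(2.2376382)) [263.69 196.41]
stop (array([607.97, 225.64]), 67.698486328125, 13.926875114440918, np.float32(87.51775)) [276.33 189.67]
board scene (array([515.  , 197.55]), 245.83563232421875, 190.0616912841797, np.float32(-2.5055728))
stop sc (array([590.66, 270.01]), 11.664051055908203, 11.297246932983398, np.float32(83.90345)) [385.17 231.61]
stop sc (array([614.34, 230.31]), 67.18754577636719, 12.418028831481934, np.float32(87.387985)) [368.39 231.65]
stop sc (array([499.75, 274.25]), 11.221418380737305, 10.251816749572754, np.float32(81.45555)) [398.75 212.67]
```

Emit:
jog_arm(
  plan=[
    [1,[0,0,0],-0.0351],
    [1,[0,0,0],-0.0351],
    [1,[0,0,0],-0.0352],
    [1,[-0.58,-0.743,0],0],
    [1,[-0.58,-0.743,0],0],
    [1,[-0.58,-0.743,0],0],
    [1,[-0.58,-0.743,0],0],
    [1,[-0.58,-0.743,0],0],
  ],
  force=10,
)

```text
time_s: 0.77
tool_pos: [320.3, 380.0, 404.3]
tool_rot: [-3.141, -0.0, 3.099]
force: [0.4, -0.4, -0.2]
opening: 40.5
finger_force: 0.0
```

Emit:
jog_arm(
  plan=[
    [1,[-0.58,-0.743,0],0],
    [1,[-0.58,-0.743,0],0],
    [1,[-0.58,-0.743,0],0],
    [1,[-0.58,-0.743,0],0],
    [1,[-0.58,-0.743,0],0],
    [1,[-0.58,-0.743,0],0],
    [1,[-0.58,-0.743,0],0],
    [1,[-0.58,-0.743,0],0],
  ],
)

```text
time_s: 1.43
tool_pos: [495.5, 134.1, 404.4]
tool_rot: [3.142, -0.001, 3.098]
force: [0.3, 1.0, -1.0]
opening: 0.3
finger_force: 0.0
```

Emit:
jog_arm(
  plan=[
    [1,[-0.58,-0.743,0],0],
    [1,[0,0,1],0],
    [1,[0,0,1],0],
    [1,[0,0,1],0],
    [1,[0,0,0],0],
    [1,[0,0,0],0],
  ],
)

```text
time_s: 1.93
tool_pos: [515.8, 105.2, 282.9]
tool_rot: [-3.141, -0.006, 3.098]
force: [0.4, -0.4, 1.5]
opening: 0.5
finger_force: 0.0
```

Emit:
jog_arm(
  plan=[
    [1,[0,0,0.9],0],
    [1,[0,0,0.9],0],
    [1,[0,0,0.05],0],
    [1,[0,0,0],0],
    [1,[0,0.25,0],0],
    [1,[0,0.25,0],0],
    [1,[0,0,0],0],
    [1,[0,0,0],0],
  ],
)

```text
time_s: 2.6
tool_pos: [518.5, 126.1, 212.7]
tool_rot: [3.141, 0.003, 3.1]
force: [0.5, 0.2, -0.4]
opening: 0.4
finger_force: 0.0
```

Emit:
jog_arm(
  plan=[
    [1,[0,0.15,0],0],
    [1,[0,0.15,0],0],
    [1,[0,0.15,0],0],
    [1,[0,0.15,0],0],
    [1,[0,0.15,0],0],
    [1,[0,0,0],0],
    [1,[0,0,0],0],
  ],
)

```text
time_s: 3.18
tool_pos: [518.8, 155.8, 210.5]
tool_rot: [3.141, -0.001, 3.098]
force: [-0.7, 0.2, 0.0]
opening: 0.7
finger_force: 0.0
```

Run:
```python
from h import *
a=[]
for n in("top","scene"):
    f=robot.grab_frame(n); cv2.imwrite(f"pics/{n}1.png",f[:,:,::-1])
    x0,y0,x1,y1=(235,170,335,270) if n=="top" else (320,160,420,260)
    a.append(cv2.resize(f[y0:y1,x0:x1,::-1],(400,400),interpolation=cv2.INTER_CUBIC))
cv2.imwrite("pics/c1.png",np.hstack(a)); s=robot.read_state(); print(s["tool_pos"],s["force"])
```

```text
[518.61 155.4  210.22] [-0.45 -0.46  0.41]
```

View pics/c1.png

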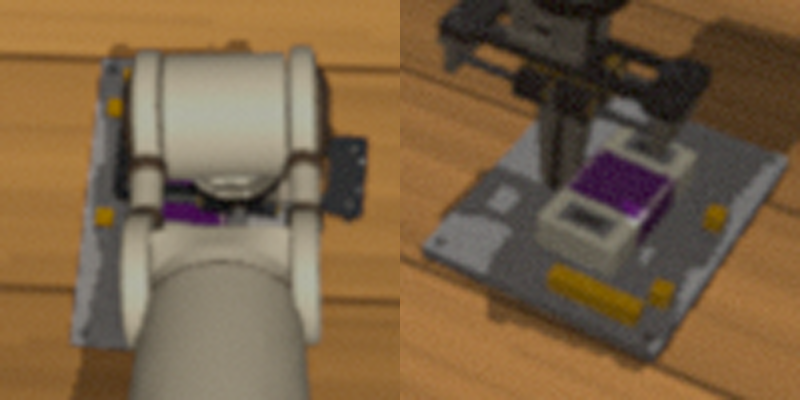

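The finger's back is just at the carton's near face (scene crop around (570,190)). I keep pushing toward the side stops.

Emit:
jog_arm(
  plan=[
    [1,[0,0.1,0],0],
    [1,[0,0.1,0],0],
    [1,[0,0.1,0],0],
    [1,[0,0.1,0],0],
    [1,[0,0.1,0],0],
    [1,[0,0,0],0],
    [1,[0,0,0],0],
  ],
)

```text
time_s: 3.87
tool_pos: [519.9, 175.6, 210.8]
tool_rot: [3.141, 0.0, 3.098]
force: [-0.3, -0.5, -0.1]
opening: 0.7
finger_force: 0.0
```

Emit:
jog_arm(
  plan=[
    [1,[0,0.05,0],0],
    [1,[0,0,0],0],
    [1,[0,0,0],0],
  ],
)

```text
time_s: 4.12
tool_pos: [520.0, 177.2, 210.8]
tool_rot: [3.141, 0.0, 3.098]
force: [0.0, 0.2, 0.0]
opening: 0.7
finger_force: 0.1
```

```bash
cat >> h.py <<'E'
def look(tag,col="purple",z=40,roi=None,name="scene"):
    f=robot.grab_frame(name); cv2.imwrite(f"pics/{name}{tag}.png",f[:,:,::-1])
    c,h,o=crop(name,f,roi or ROI[name][col]); b=band(h,col,(120,85))
    k=big(b); print(name,col,*rect(ray(name,topx(k,o),z)),"cen",ray(name,topx(cen(k),o),z)); return f
E
python3 - <<'E'
from h import *
look("2"); s=robot.read_state(); print(s["tool_pos"],s["force"])
E
```

```text
scene purple [540.55 241.44] 15.692543029785156 9.289973258972168 78.96191 cen [[540.03 242.12]]
[520.02 177.16 210.79] [ 0.32 -0.13 -0.27]
```

Emit:
jog_arm(
  plan=[
    [1,[0,0.05,0],0],
    [1,[0,0,0],0],
    [1,[0,0,0],0],
  ],
)

```text
time_s: 4.42
tool_pos: [520.1, 179.1, 210.8]
tool_rot: [-3.141, 0.0, 3.098]
force: [-0.3, -2.4, 0.6]
opening: 0.4
finger_force: 0.9
```

Emit:
jog_arm(
  plan=[
    [1,[0,0.04,0],0],
    [1,[0,0,0],0],
    [1,[0,0,0],0],
  ],
)

```text
time_s: 4.67
tool_pos: [520.2, 180.7, 210.8]
tool_rot: [-3.142, 0.0, 3.098]
force: [-0.2, -2.6, 0.3]
opening: 0.6
finger_force: 1.1
```

Emit:
jog_arm(
  plan=[
    [1,[0,0.04,0],0],
    [1,[0,0,0],0],
    [1,[0,0,0],0],
  ],
)

```text
time_s: 4.92
tool_pos: [520.2, 182.4, 210.8]
tool_rot: [3.141, 0.0, 3.098]
force: [1.0, -1.8, 0.1]
opening: 0.3
finger_force: 1.1
```

Run:
```python
from h import *
f=robot.grab_frame("scene"); cv2.imwrite("pics/c3.png",cv2.resize(f[165:255,325:425,::-1],(600,540),interpolation=cv2.INTER_CUBIC))
```

```text
(no output)
```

View pics/c3.png

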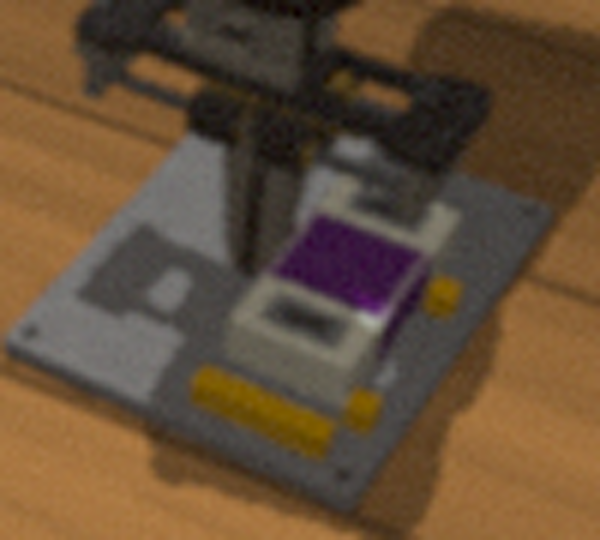

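The scene crop shows the carton touching the near side stop at crop (443,296) and close to the far one at (362,408), so it is turning straight. I push a little further.

Emit:
jog_arm(
  plan=[
    [1,[0,0.04,0],0],
    [1,[0,0,0],0],
    [1,[0,0,0],0],
  ],
)

```text
time_s: 5.22
tool_pos: [520.3, 184.0, 210.7]
tool_rot: [3.141, 0.0, 3.098]
force: [-0.3, -3.0, 1.3]
opening: 0.5
finger_force: 1.2
```

Emit:
jog_arm(
  plan=[
    [1,[0,0.03,0],0],
    [1,[0,0,0],0],
    [1,[0,0,0],0],
  ],
)

```text
time_s: 5.47
tool_pos: [520.3, 185.2, 210.7]
tool_rot: [3.142, 0.0, 3.098]
force: [0.8, -2.6, 1.4]
opening: 0.8
finger_force: 1.4
```

Emit:
jog_arm(
  plan=[
    [1,[0,0.03,0],0],
    [1,[0,0,0],0],
    [1,[0,0,0],0],
  ],
)

```text
time_s: 5.72
tool_pos: [520.3, 186.1, 210.8]
tool_rot: [-3.141, -0.0, 3.098]
force: [-0.7, -5.1, 3.2]
opening: 0.5
finger_force: 2.7
```

Emit:
jog_arm(
  plan=[
    [1,[0,0.025,0],0],
    [1,[0,0,0],0],
    [1,[0,0,0],0],
  ],
)

```text
time_s: 5.97
tool_pos: [520.2, 186.7, 210.7]
tool_rot: [-3.139, -0.001, 3.098]
force: [-1.6, -7.4, 4.6]
opening: 0.2
finger_force: 4.1
```

Emit:
jog_arm(
  plan=[
    [1,[0,0.025,0],0],
    [1,[0,0,0],0],
    [1,[0,0,0],0],
  ],
)

```text
time_s: 6.22
tool_pos: [520.2, 187.2, 210.7]
tool_rot: [-3.138, -0.002, 3.099]
force: [-3.1, -11.4, 5.5]
opening: 0.3
finger_force: 5.8
```

Emit:
jog_arm(
  plan=[
    [1,[0,-0.5,0],0],
    [1,[0,-0.5,0],0],
    [1,[0.9,0,0],0],
    [1,[0.9,0,0],0],
    [1,[0.8,0,0],0],
    [1,[0,0.75,0],0],
    [1,[0,0.75,0],0],
    [1,[0,0.72,0],0],
  ],
)

```text
time_s: 6.88
tool_pos: [417.6, 242.9, 210.5]
tool_rot: [3.14, -0.0, 3.097]
force: [1.3, -0.5, 1.3]
opening: 0.3
finger_force: 0.0
```

Emit:
jog_arm(
  plan=[
    [1,[0,0,0],0],
    [1,[0,0,0],0],
  ],
)

```text
time_s: 7.05
tool_pos: [418.3, 242.9, 210.6]
tool_rot: [3.141, -0.0, 3.1]
force: [0.3, 0.2, -0.4]
opening: 0.5
finger_force: 0.0
```

Run:
```python
from h import *
f=robot.grab_frame("scene"); cv2.imwrite("pics/c4.png",cv2.resize(f[165:255,325:425,::-1],(600,540),interpolation=cv2.INTER_CUBIC))
```

```text
(no output)
```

View pics/c4.png

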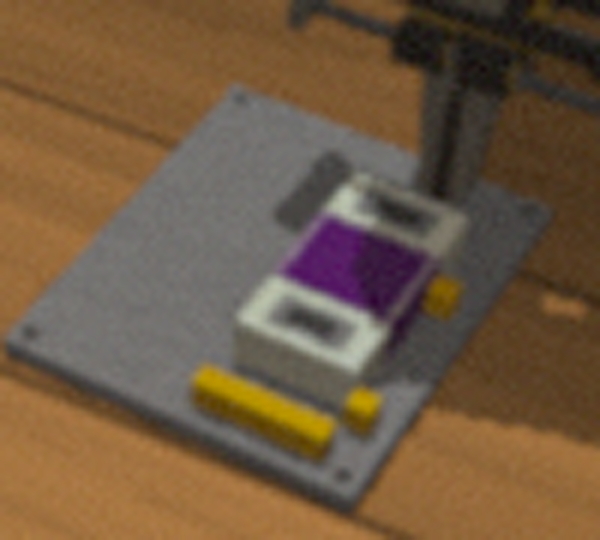

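The carton now lies straight along both side stops with its end still off the end stop. The finger stands behind its near end at crop (440,190). Next is the push toward the end stop.

Emit:
jog_arm(
  plan=[
    [1,[0,-0.05,0],0],
    [1,[-0.2,0,0],0],
    [1,[-0.2,0,0],0],
    [1,[-0.15,0,0],0],
    [1,[-0.15,0,0],0],
    [1,[-0.15,0,0],0],
    [1,[0,0,0],0],
    [1,[0,0,0],0],
  ],
)

```text
time_s: 7.77
tool_pos: [453.2, 237.9, 210.6]
tool_rot: [3.141, 0.001, 3.097]
force: [-0.3, -0.4, 0.1]
opening: 0.6
finger_force: 0.0
```

Emit:
jog_arm(
  plan=[
    [1,[-0.08,0,0],0],
    [1,[-0.08,0,0],0],
    [1,[0,0,0],0],
    [1,[0,0,0],0],
  ],
)

```text
time_s: 8.1
tool_pos: [458.9, 237.8, 210.5]
tool_rot: [-3.141, -0.0, 3.098]
force: [-1.3, -1.1, 0.5]
opening: -0.0
finger_force: 0.9
```

Emit:
jog_arm(
  plan=[
    [1,[-0.05,0,0],0],
    [1,[0,0,0],0],
    [1,[0,0,0],0],
  ],
)

```text
time_s: 8.35
tool_pos: [460.7, 237.7, 210.5]
tool_rot: [-3.141, -0.001, 3.098]
force: [-2.5, 0.0, 0.0]
opening: 0.5
finger_force: 1.4
```

Emit:
jog_arm(
  plan=[
    [1,[-0.05,0,0],0],
    [1,[0,0,0],0],
    [1,[0,0,0],0],
  ],
)

```text
time_s: 8.6
tool_pos: [463.0, 237.6, 210.5]
tool_rot: [-3.141, 0.0, 3.098]
force: [-2.5, -0.8, -1.6]
opening: 0.3
finger_force: 1.0
```

Emit:
jog_arm(
  plan=[
    [1,[-0.04,0,0],0],
    [1,[0,0,0],0],
    [1,[0,0,0],0],
  ],
)

```text
time_s: 8.85
tool_pos: [464.3, 237.5, 210.5]
tool_rot: [-3.141, -0.001, 3.098]
force: [-5.3, -1.1, 1.6]
opening: 1.0
finger_force: 2.5
```

Emit:
jog_arm(
  plan=[
    [1,[-0.03,0,0],0],
    [1,[0,0,0],0],
    [1,[0,0,0],0],
  ],
)

```text
time_s: 9.1
tool_pos: [464.8, 237.6, 210.5]
tool_rot: [-3.141, -0.004, 3.098]
force: [-8.5, -2.4, 6.4]
opening: 0.6
finger_force: 4.5
```

Emit:
jog_arm(
  plan=[
    [1,[-0.03,0,0],0],
    [1,[0,0,0],0],
    [1,[0,0,0],0],
  ],
)

```text
time_s: 9.35
tool_pos: [465.3, 237.6, 210.5]
tool_rot: [-3.14, -0.007, 3.098]
force: [-13.6, -1.3, 10.9]
opening: 0.5
finger_force: 6.6
```

Emit:
jog_arm(
  plan=[
    [1,[0.5,0,0],0],
    [1,[0,0,-1],0],
    [1,[0,0,-1],0],
    [1,[0,0,-1],0],
    [0,[-0.157,-0.996,0],0],
    [0,[-0.157,-0.996,0],0],
    [0,[-0.157,-0.996,0],0],
    [0,[-0.157,-0.996,0],0],
  ],
)

```text
time_s: 10.02
tool_pos: [465.7, 76.5, 332.0]
tool_rot: [-3.141, 0.005, 3.099]
force: [1.3, 0.2, -1.4]
opening: 25.2
finger_force: 0.0
```

Emit:
jog_arm(
  plan=[
    [0,[-0.157,-0.996,0],0],
    [0,[-0.157,-0.996,0],0],
    [0,[-0.157,-0.996,0],0],
    [0,[-0.157,-0.996,0],0],
    [0,[-0.157,-0.996,0],0],
    [0,[-0.157,-0.996,0],0],
    [0,[-0.157,-0.996,0],0],
    [0,[-0.157,-0.996,0],0],
  ],
)

```text
time_s: 10.68
tool_pos: [501.7, -245.2, 331.5]
tool_rot: [-3.139, 0.003, 3.097]
force: [1.2, 0.2, -0.5]
opening: 78.6
finger_force: 0.0
```

Emit:
jog_arm(
  plan=[
    [0,[-0.157,-0.996,0],0],
    [0,[-0.157,-0.996,0],0],
    [0,[0,0,0],0.0286],
    [0,[0,0,0],0.0285],
    [0,[0,0,0],0.0285],
    [0,[0,0,0],0],
  ],
)

```text
time_s: 11.18
tool_pos: [510.8, -323.6, 331.1]
tool_rot: [-3.14, 0.003, 2.826]
force: [0.2, 0.3, 0.2]
opening: 91.6
finger_force: 0.0
```

Run:
```python
from h import *
f=robot.grab_frame("top"); g=robot.grab_frame("scene"); cv2.imwrite("pics/top5.png",f[:,:,::-1]);cv2.imwrite("pics/scene5.png",g[:,:,::-1])
c,h,o=crop("top",f,(245,178,325,267))
for nm,m in(("band",band(h,"purple",(120,50))),("carton",cv2.morphologyEx((((h[...,1]<60)&(h[...,2]>165))|band(h,"purple")).astype(np.uint8),cv2.MORPH_CLOSE,np.ones((7,7))))):
    k=big(m); print(nm,*rect(ray("top",topx(k,o),40)))
k=big(cv2.morphologyEx(((h[...,1]<60)|band(h,"purple")).astype(np.uint8),cv2.MORPH_OPEN,np.ones((9,9))))
print("board",rect(ray("top",topx(k,o),12)))
look("5b")
a=np.hstack([cv2.resize(f[178:268,240:330,::-1],(400,400),interpolation=cv2.INTER_CUBIC),cv2.resize(g[170:255,330:415,::-1],(400,400),interpolation=cv2.INTER_CUBIC)])
cv2.imwrite("pics/c5.png",a); s=robot.read_state(); print(s["tool_pos"],s["tool_rot"],s["opening"])
```

```text
band [537.55 229.62] 55.61160659790039 49.96118927001953 87.79312
carton [537.8  229.69] 128.95382690429688 61.88004684448242 -2.7980757
board (array([505.91, 192.67]), 240.0017852783203, 189.3903045654297, np.float32(-2.6856985))
scene purple [541.82 232.2 ] 52.90358352661133 48.312137603759766 86.70059 cen [[542.48 232.38]]
[ 510.69 -322.87  331.08] [-3.14  0.    2.83] 91.70745068216488
```

View pics/c5.png

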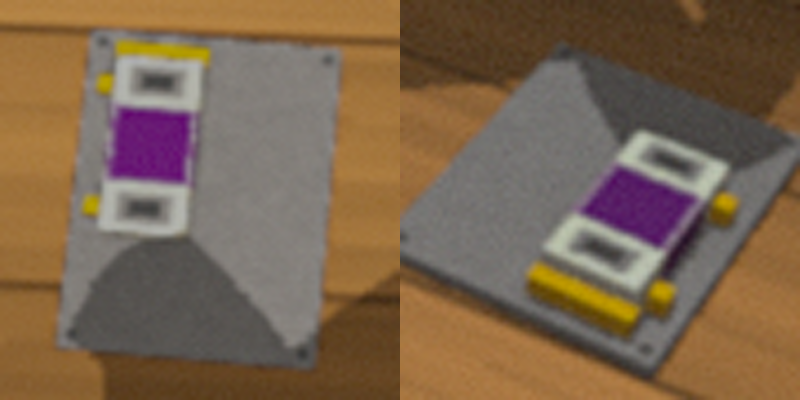

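Purple is home: top reads (537.6,229.7), yaw about -2.7°, against a predicted home of (537.3,229.5). It touches the end stop and both side stops. Next I grasp green.

Emit:
jog_arm(
  plan=[
    [0,[0,0,0.9],0],
    [0,[0,0,0.9],0],
    [0,[0,0,0.9],0],
    [0,[0,0,0.5],0],
    [0,[0,0,0.25],0],
    [0,[0,0,0],0],
    [0.4,[0,0,0],0],
    [0.4,[0,0,0],0],
  ],
  force=20,
)

```text
time_s: 12.0
tool_pos: [511.1, -323.1, 193.9]
tool_rot: [-3.14, 0.002, 2.83]
force: [0.3, -0.1, 0.2]
opening: 80.5
finger_force: 0.0
```

Emit:
jog_arm(
  plan=[
    [0.6,[0,0,0],0],
    [0.6,[0,0,0],0],
    [0.6,[0,0,0],0],
    [0.6,[0,0,0],0],
    [0.6,[0,0,0],0],
    [0.6,[0,0,0],0],
  ],
)

```text
time_s: 12.5
tool_pos: [510.7, -323.2, 193.4]
tool_rot: [-3.14, 0.001, 2.829]
force: [-0.6, -2.0, 4.0]
opening: 63.8
finger_force: 20.0
```

Emit:
jog_arm(
  plan=[
    [0.6,[0,0,-0.4],0],
    [0.6,[0,0,-0.8],0],
    [0.6,[0,0,-0.8],0],
    [0.6,[0,0,-0.8],-0.028],
    [0.6,[0,0,0],-0.028],
    [0.6,[0,0,0],-0.0288],
    [0.6,[0,0.5,0],0],
    [0.6,[-0.13,0.8,0],0],
  ],
)

```text
time_s: 13.17
tool_pos: [517.0, -272.0, 303.6]
tool_rot: [3.141, -0.002, 3.092]
force: [1.2, 0.9, -2.8]
opening: 64.1
finger_force: 20.0
```

Emit:
jog_arm(
  plan=[
    [0.6,[0,0.9,0],0],
    [0.6,[0,0.9,0],0],
    [0.6,[0,0.9,0],0],
    [0.6,[0,0.9,0],0],
    [0.6,[0,0.9,0],0],
    [0.6,[0,0.9,0],0],
    [0.6,[0,0.9,0],0],
    [0.6,[0,0.9,0],0],
  ],
)

```text
time_s: 13.83
tool_pos: [530.3, 18.8, 303.4]
tool_rot: [3.14, -0.003, 3.095]
force: [-0.1, -0.0, -2.3]
opening: 64.2
finger_force: 20.0
```

Emit:
jog_arm(
  plan=[
    [0.6,[0,0.9,0],0],
    [0.6,[0,0.9,0],0],
    [0.6,[0,0.9,0],0],
    [0.6,[0,0.9,0],0],
    [0.6,[0,0.9,0],0],
    [0.6,[0,0.5,0],0],
    [0.6,[0,0,0],0],
    [0.6,[0,0,0],0],
  ],
)

```text
time_s: 14.5
tool_pos: [539.7, 217.5, 303.3]
tool_rot: [-3.141, -0.003, 3.098]
force: [0.0, -1.3, -3.5]
opening: 64.2
finger_force: 20.0
```

Emit:
jog_arm(
  plan=[
    [0.6,[-0.03,0.413,0],0],
    [0.6,[0,0,0.5],0],
    [0.6,[0,0,0.5],0],
    [0.6,[0,0,0.4],0],
    [0.6,[0,0,0.1],0],
    [0.6,[0,0,0],0],
    [0.6,[0,0,0],0],
  ],
)

```text
time_s: 15.08
tool_pos: [542.7, 232.3, 245.0]
tool_rot: [-3.142, -0.0, 3.094]
force: [0.3, -0.8, -2.9]
opening: 64.3
finger_force: 20.0
```

Run:
```python
from h import *
g=robot.grab_frame("scene"); cv2.imwrite("pics/scene6.png",g[:,:,::-1])
cv2.imwrite("pics/c6.png",cv2.resize(g[150:250,325:425,::-1],(600,600),interpolation=cv2.INTER_CUBIC)); s=robot.read_state(); print(s["tool_pos"],s["tool_rot"],s["opening"])
```

```text
[543.1  232.49 245.77] [3.14 0.   3.09] 63.96518372571064
```

View pics/c6.png

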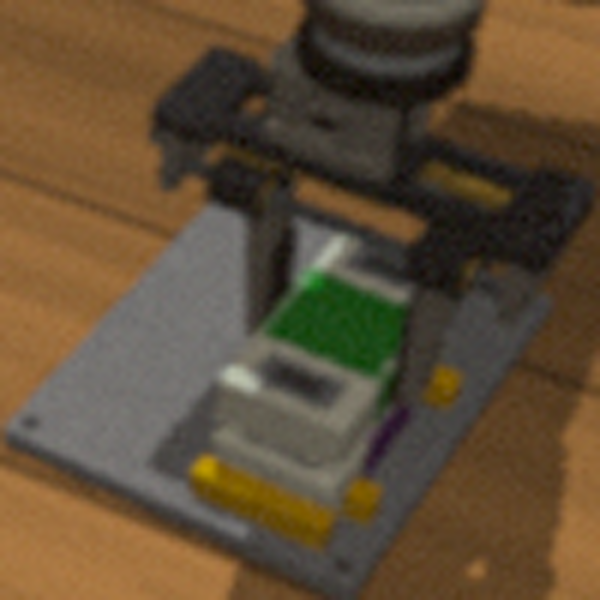

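```bash
cat >> h.py <<'E'
def edges(f,col,z,roi,vmin,sat=120):
    """near (+x) end edge of band and -y side edge, board-axis coords, scene camera"""
    c,h,o=crop("scene",f,roi); b=band(h,col,(sat,vmin)); k=big(b); w=ray("scene",topx(k,o),z)
    a=np.radians(-2.65); X=w@[np.cos(a),np.sin(a)]; Y=w@[-np.sin(a),np.cos(a)]
    ym=(np.percentile(Y,2)+12); xm=np.percentile(X,98)
    n=(Y>ym)&(Y<ym+25)&(X>xm-12); s=(X>xm-20)&(X<xm-6)&(Y<ym)
    pn=np.polyfit(Y[n],X[n],1); ps=np.polyfit(X[s],Y[s],1)
    print(col,"near edge x",X[n].mean(),"slope",pn[0],n.sum(),"| side y",Y[s].mean(),"slope",ps[0],s.sum())
E
python3 - <<'E'
from h import *
L=lambda n:cv2.imread(f"pics/{n}.png")[:,:,::-1]
edges(L("scene5"),"purple",40,(330,180,412,245),85)
for z in (79.4,80.4,81.4): edges(L("scene6"),"green",z,(360,190,396,225),60)
c,h,o=crop("scene",L("scene6"),(360,190,396,225)); print(np.percentile(h[...,2][band(h,"green",(120,30))],[5,25,50,75,95]))
E
```

```text
purple near edge x 553.7368080434338 slope -0.009263217556027563 31 | side y 231.01851006138816 slope 0.011588726887804627 12
green near edge x 556.1524486396534 slope -0.00991096366651623 31 | side y 230.64186714095442 slope 0.022055362194383785 12
green near edge x 557.1784237919433 slope -0.00991096366650423 31 | side y 231.07793922872767 slope 0.022055362194386793 12
green near edge x 558.2043989442329 slope -0.009910963666514304 31 | side y 231.51401131650096 slope 0.02205536219439167 12
[66. 71. 72. 75. 81.]
```

Emit:
jog_arm(
  plan=[
    [0.6,[0.0625,0,0],0],
    [0.6,[0,0,0.12],0],
    [0.6,[0,0,0.1],0],
    [0.6,[0,0,0],0],
    [0.6,[0,0,0],0],
  ],
)

```text
time_s: 15.55
tool_pos: [539.8, 233.0, 235.5]
tool_rot: [-3.141, -0.001, 3.095]
force: [-0.9, 0.1, -2.7]
opening: 63.7
finger_force: 20.0
```

Run:
```python
from h import *
g=robot.grab_frame("scene"); cv2.imwrite("pics/scene7.png",g[:,:,::-1])
s=robot.read_state(); print(s["tool_pos"],s["tool_rot"],s["force"])
z=s["tool_pos"][2]-193.4+28
edges(g,"green",z,(360,190,396,228),60)
```

```text
[539.97 233.07 235.76] [-3.14 -0.    3.1 ] [-0.06 -0.93 -2.66]
green near edge x 553.6482958145266 slope 0.033786596716007034 32 | side y 232.046057368545 slope -0.12120564114129469 13
```

Emit:
jog_arm(
  plan=[
    [0.6,[0,0,0.04],0],
    [0.6,[0,0,0],0],
    [0.6,[0,0,0],0],
  ],
)

```text
time_s: 15.85
tool_pos: [540.0, 233.1, 234.2]
tool_rot: [-3.142, -0.0, 3.095]
force: [-1.1, 0.5, -3.3]
opening: 63.7
finger_force: 20.0
```

Emit:
jog_arm(
  plan=[
    [0.6,[0,0,0.025],0],
    [0.6,[0,0,0],0],
    [0.6,[0,0,0],0],
  ],
)

```text
time_s: 16.1
tool_pos: [540.2, 233.1, 233.5]
tool_rot: [3.141, 0.0, 3.095]
force: [0.5, -0.1, -1.3]
opening: 64.1
finger_force: 20.0
```

Emit:
jog_arm(
  plan=[
    [0.6,[0,0,0.02],0],
    [0.6,[0,0,0],0],
    [0.6,[0,0,0],0],
  ],
)

```text
time_s: 16.35
tool_pos: [540.2, 233.2, 233.4]
tool_rot: [-3.142, 0.0, 3.096]
force: [-2.9, -1.4, 4.8]
opening: 63.7
finger_force: 20.0
```

Emit:
jog_arm(
  plan=[
    [0.6,[0,0,0.015],0],
    [0.6,[0,0,0],0],
    [0.6,[0,0,0],0],
  ],
)

```text
time_s: 16.6
tool_pos: [540.3, 233.2, 233.4]
tool_rot: [-3.141, 0.0, 3.096]
force: [-6.0, -0.5, 9.4]
opening: 64.3
finger_force: 20.0
```

Emit:
jog_arm(
  plan=[
    [0.6,[0,0,-0.02],0],
    [0,[0,0,0],0],
    [0,[0,0,0],0],
    [0,[0,0,0],0],
    [0,[0,0,0],0],
    [0,[0,0,0],0],
    [0,[0,0,0],0],
  ],
)

```text
time_s: 17.18
tool_pos: [540.1, 233.0, 232.6]
tool_rot: [3.142, -0.0, 3.095]
force: [-0.8, -0.5, -0.2]
opening: 92.0
finger_force: 0.0
```

Emit:
jog_arm(
  plan=[
    [0,[0,0,-0.4],0],
    [0,[0,0,-0.7],0],
    [0,[0,0,-0.7],0],
    [0,[0,0,-0.7],0],
    [0,[-0.111,-0.865,0],0],
    [0,[-0.111,-0.865,0],0],
    [0,[-0.111,-0.865,0],0],
    [0,[-0.111,-0.865,0],0],
  ],
)

```text
time_s: 17.85
tool_pos: [551.3, 92.7, 333.0]
tool_rot: [-3.142, 0.001, 3.096]
force: [0.2, -0.3, -0.9]
opening: 91.9
finger_force: 0.0
```

Emit:
jog_arm(
  plan=[
    [0,[-0.111,-0.865,0],0],
    [0,[-0.111,-0.865,0],0],
    [0,[-0.111,-0.865,0],0],
    [0,[-0.111,-0.865,0],0],
    [0,[-0.111,-0.865,0],0],
    [0,[-0.111,-0.865,0],0],
    [0,[0,0,0],-0.035],
    [0,[0,0,0],-0.035],
  ],
)

```text
time_s: 18.52
tool_pos: [568.4, -116.9, 332.7]
tool_rot: [-3.141, 0.0, -2.966]
force: [0.2, 0.8, 0.1]
opening: 92.3
finger_force: 0.0
```

Emit:
jog_arm(
  plan=[
    [0,[0,0,0],-0.0122],
    [0,[0,0,0],0],
  ],
)

```text
time_s: 18.68
tool_pos: [568.4, -115.0, 332.6]
tool_rot: [3.142, -0.0, -2.929]
force: [-0.4, -0.7, -0.6]
opening: 92.1
finger_force: 0.0
```

Run:
```python
from h import *
f=robot.grab_frame("top"); g=robot.grab_frame("scene"); cv2.imwrite("pics/top8.png",f[:,:,::-1]);cv2.imwrite("pics/scene8.png",g[:,:,::-1])
c,h,o=crop("top",f,(245,178,325,267))
w=((h[...,1]<60)&(h[...,2]>165))
for nm,m in(("band",band(h,"green",(120,40))),("carton",cv2.morphologyEx((w|band(h,"green",(120,40))).astype(np.uint8),cv2.MORPH_CLOSE,np.ones((7,7))))):
    print(nm,*rect(ray("top",topx(big(m),o),68)))
edges(g,"green",68,(345,190,405,232),85)
a=np.hstack([cv2.resize(f[178:268,240:330,::-1],(400,400),interpolation=cv2.INTER_CUBIC),cv2.resize(g[165:250,330:415,::-1],(400,400),interpolation=cv2.INTER_CUBIC)])
cv2.imwrite("pics/c8.png",a); s=robot.read_state(); print(s["tool_pos"],s["tool_rot"],s["opening"])
```

```text
band [536.7  231.03] 57.86679458618164 51.68696212768555 86.98929
carton [536.85 231.4 ] 128.715087890625 61.68403244018555 -2.6945915
green near edge x 553.5709674250309 slope -0.022968049228425436 32 | side y 231.75472076791735 slope -0.016733817558596938 12
[ 568.42 -114.6   332.62] [ 3.14 -0.   -2.93] 92.32337005104709
```

View pics/c8.png

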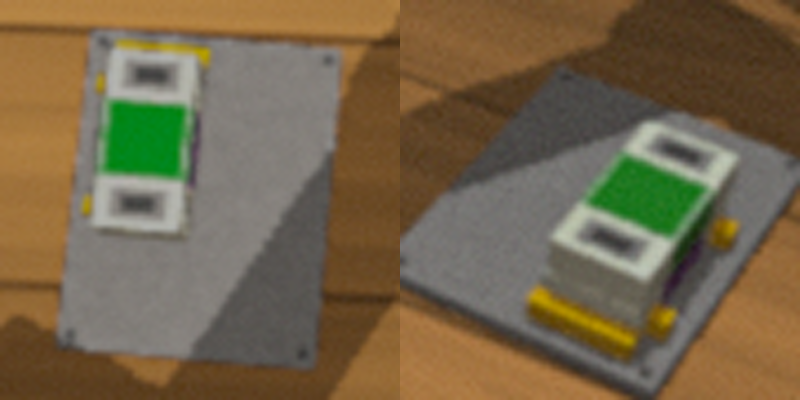

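Green sits on purple within about 1 mm and 0.1°, and purple is still on its stops. Next is orange.

Emit:
jog_arm(
  plan=[
    [0,[0,0,0.9],0],
    [0,[0,0,0.9],0],
    [0,[0,0,0.9],0],
    [0,[0,0,0.55],0],
    [0,[0,0,0.23],0],
    [0,[0,0,0],0],
    [0.6,[0,0,0],0],
    [0.6,[0,0,0],0],
  ],
  force=20,
)

```text
time_s: 19.45
tool_pos: [569.0, -114.7, 194.5]
tool_rot: [-3.14, 0.002, -2.93]
force: [0.1, -0.4, -0.0]
opening: 80.6
finger_force: 0.0
```

Emit:
jog_arm(
  plan=[
    [0.6,[0,0,0],0],
    [0.6,[0,0,0],0],
    [0.6,[0,0,0],0],
    [0.6,[0,0,0],0],
    [0.6,[0,0,0],0],
  ],
)

```text
time_s: 19.87
tool_pos: [568.8, -114.8, 194.2]
tool_rot: [-3.141, 0.001, -2.93]
force: [-0.0, -0.1, 3.5]
opening: 63.7
finger_force: 20.0
```

Emit:
jog_arm(
  plan=[
    [0.6,[0,0,-0.4],0],
    [0.6,[0,0,-0.8],0],
    [0.6,[0,0,-0.8],0],
    [0.6,[0,0,-0.9],0],
    [0.6,[0,0,-0.6],0.0274],
    [0.6,[0,0,0],0.0274],
    [0.6,[0,0,0],0.0274],
    [0.6,[0,0,0],0],
  ],
)

```text
time_s: 20.53
tool_pos: [568.2, -114.5, 333.3]
tool_rot: [3.141, -0.001, 3.093]
force: [0.3, -0.1, -2.9]
opening: 63.5
finger_force: 20.0
```

Emit:
jog_arm(
  plan=[
    [0.6,[0.113,0.463,0],0],
    [0.6,[0.113,0.863,0],0],
    [0.6,[0.113,0.863,0],0],
    [0.6,[0.113,0.863,0],0],
    [0.6,[0.113,0.863,0],0],
    [0.6,[0.113,0.863,0],0],
    [0.6,[0.113,0.863,0],0],
    [0.6,[0.113,0.863,0],0],
  ],
)

```text
time_s: 21.2
tool_pos: [543.4, 148.6, 332.4]
tool_rot: [-3.141, -0.002, 3.098]
force: [0.9, -0.5, -2.0]
opening: 63.9
finger_force: 20.0
```

Emit:
jog_arm(
  plan=[
    [0.6,[0.113,0.863,0],0],
    [0.6,[0.113,0.863,0],0],
    [0.6,[0,0.4,0],0],
    [0.6,[0,0,0.5],0],
    [0.6,[0,0,0.5],0],
    [0.6,[0,0,0.45],0],
    [0.6,[0,0,0],0],
    [0.6,[0,0,0],0],
  ],
)

```text
time_s: 21.87
tool_pos: [538.4, 232.1, 273.8]
tool_rot: [-3.141, -0.004, 3.097]
force: [-0.2, -1.0, -2.2]
opening: 63.6
finger_force: 20.0
```

Emit:
jog_arm(
  plan=[
    [0.6,[0,0,0.1],0],
    [0.6,[0,0,0.1],0],
    [0.6,[0,0,0],0],
    [0.6,[0,0,0],0],
  ],
)

```text
time_s: 22.2
tool_pos: [539.4, 232.3, 268.0]
tool_rot: [3.141, 0.001, 3.096]
force: [-0.6, -0.5, -2.8]
opening: 64.0
finger_force: 20.0
```

Run:
```python
from h import *
g=robot.grab_frame("scene"); cv2.imwrite("pics/scene9.png",g[:,:,::-1])
s=robot.read_state(); print(s["tool_pos"],s["tool_rot"],s["force"])
z=s["tool_pos"][2]-194.2+28; print(z)
c,h,o=crop("scene",g,(345,175,405,232)); b=band(h,"orange",(205,70)); print(topx(big(b),o).min(0),topx(big(b),o).max(0),np.percentile(h[...,2][b],[5,25,50,75,95]))
edges(g,"orange",z,(345,175,405,225),70,205)
```

```text
[539.42 232.26 268.05] [3.14 0.   3.1 ] [-0.05 -0.01 -2.94]
101.85491000172976
[370.88 189.38] [393.38 205.12] [118. 128. 130. 131. 135.]
orange near edge x 552.9724358645495 slope 0.019111253261157396 33 | side y 231.95436652624608 slope 0.03003223365885918 12
```

Emit:
jog_arm(
  plan=[
    [0.6,[-0.015,-0.008,0],0],
    [0.6,[0,0,0.07],0],
    [0.6,[0,0,0.05],0],
    [0.6,[0,0,0],0],
    [0.6,[0,0,0],0],
  ],
)

```text
time_s: 22.67
tool_pos: [539.7, 231.9, 262.5]
tool_rot: [-3.142, -0.0, 3.095]
force: [-0.1, 0.5, -2.6]
opening: 64.0
finger_force: 20.0
```

Emit:
jog_arm(
  plan=[
    [0.6,[0,0,0.02],0],
    [0.6,[0,0,0],0],
    [0.6,[0,0,0],0],
  ],
)

```text
time_s: 22.92
tool_pos: [539.8, 232.0, 262.2]
tool_rot: [-3.142, 0.0, 3.095]
force: [-0.9, 0.8, 1.3]
opening: 63.7
finger_force: 20.0
```

Emit:
jog_arm(
  plan=[
    [0.6,[0,0,0.02],0],
    [0.6,[0,0,0],0],
    [0.6,[0,0,0],0],
  ],
)

```text
time_s: 23.17
tool_pos: [539.9, 232.0, 262.1]
tool_rot: [-3.141, -0.0, 3.096]
force: [-4.3, -0.6, 5.3]
opening: 64.0
finger_force: 20.0
```

Orange is in contact. I release it, lift, and clear away to the robot's right.

Emit:
jog_arm(
  plan=[
    [0.6,[0,0,-0.015],0],
    [0,[0,0,0],0],
    [0,[0,0,0],0],
    [0,[0,0,0],0],
    [0,[0,0,0],0],
    [0,[0,0,0],0],
    [0,[0,0,0],0],
  ],
)

```text
time_s: 23.75
tool_pos: [539.8, 231.9, 261.6]
tool_rot: [-3.142, 0.0, 3.095]
force: [-0.1, 0.2, -0.4]
opening: 91.9
finger_force: 0.0
```

Emit:
jog_arm(
  plan=[
    [0,[0,0,-0.4],0],
    [0,[0,0,-0.8],0],
    [0,[0,0,-0.8],0],
    [0,[0,0,-0.8],0],
    [0,[0,-0.9,0],0],
    [0,[0,-0.9,0],0],
    [0,[0,-0.9,0],0],
    [0,[0,-0.9,0],0],
  ],
)

```text
time_s: 24.42
tool_pos: [532.8, 86.9, 374.0]
tool_rot: [-3.142, 0.001, 3.096]
force: [0.4, -0.0, -0.8]
opening: 91.8
finger_force: 0.0
```

Emit:
jog_arm(
  plan=[
    [0,[0,-0.9,0],0],
    [0,[0,-0.9,0],0],
    [0,[0,-0.9,0],0],
    [0,[0,-0.9,0],0],
    [0,[0,-0.9,0],0],
    [0,[0,0,0],0],
    [0,[0,0,0],0],
  ],
)

```text
time_s: 25.0
tool_pos: [524.7, -93.2, 373.7]
tool_rot: [3.141, 0.0, 3.092]
force: [-0.6, 1.0, 0.0]
opening: 92.0
finger_force: 0.0
```

Run:
```python
from h import *
f=robot.grab_frame("top"); g=robot.grab_frame("scene"); cv2.imwrite("pics/top10.png",f[:,:,::-1]);cv2.imwrite("pics/scene10.png",g[:,:,::-1])
c,h,o=crop("top",f,(235,172,325,267))
w=((h[...,1]<60)&(h[...,2]>165)); b=band(h,"orange",(205,140))
for nm,m in(("band",b),("carton",cv2.morphologyEx((w|b).astype(np.uint8),cv2.MORPH_CLOSE,np.ones((7,7))))):
    print(nm,*rect(ray("top",topx(big(m),o),96)))
edges(g,"orange",96,(345,175,405,225),140,205)
a=np.hstack([cv2.resize(f[175:265,240:330,::-1],(400,400),interpolation=cv2.INTER_CUBIC),cv2.resize(g[160:245,330:415,::-1],(400,400),interpolation=cv2.INTER_CUBIC)])
cv2.imwrite("pics/c10.png",a)
```

```text
band [536.73 230.22] 55.340110778808594 50.196189880371094 88.07607
carton [536.67 230.42] 128.34300231933594 62.43997573852539 -2.92677
orange near edge x 552.8378871123692 slope 0.005191294954230344 33 | side y 232.10541523198455 slope -0.025541761616199823 11
```

View pics/c10.png

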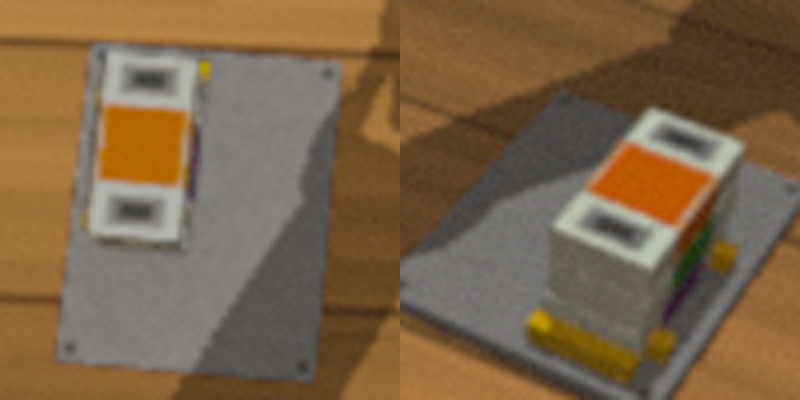

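The pile is straight: top-view centres of the three cartons agree within about 1.5 mm and the yaws within about 0.3°. It stands against the yellow stops at scene crop (580,330), (660,345) and (725,255), and the arm is clear.

```bash
python3 -c "
from plant import robot
print(robot.sign_off())"
```

```text
the job is handed in; nothing more can be done
None
```

The job is handed in at about 25 s: purple was pushed home against both stops, then green and orange were set on it in that order in a pile straight to about 1.5 mm, and the tape dispenser, label roll, bottle and look-alikes were left alone.

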